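# Set the valves for a radiator leak test

## Task

Get the radiator ready for its leak test. First push the drain valve's long single lever clockwise (seen from above) until it is fully shut, square across its pipe; only then push an arm of the air valve's T-handle counter-clockwise until it is fully open, in line with its pipe. Just push with a fingertip, and leave the jar, the wrench and the brass coupling standing or lying where they are.

Things in the scene. Friction and masses are not known exactly. Their poses are not given: they have to be found in the camera images.
- radiator_tank (a point): Middle of the top of the near tank (40 mm wide, brass) of a fixed car radiator lying flat on two battens: 300 x 520 mm, top at 70 mm (filler cap on the far tank: 92 mm); its centre is 130 mm along x from this point. x points away from the near tank, y along it. Both valves stick out of this tank towards the robot; which is left and which right changes.
- drain_valve: Fixed brass ball valve with a down-turned spout and one long lever. Origin on the bench under the vertical axis the lever turns about; x along the pipe to the radiator, z up. Pipe 24 mm thick, from x = -79 to 70 mm, ball housing 40 mm thick, both centred 45 mm above the bench (housing top at 65 mm). Foot 50 x 60 mm.
- drain_lever (a joint): Drain lever angle, rad, clockwise from above. 0: lever along the valve's -x (in line) = open; 1.571: along its +y (across) = shut; stops at both. Starts at 0 to 0.6. One arm: black sleeve 20 mm wide from 50 to 125 mm off the axis, underside 95, top 111 mm above the bench. Stays where left; turning takes 0.2 N m (2.2 N at the grip).
- drain_grip (a point): Point in the middle of the drain lever's black sleeve, 90 mm from the turning axis, 103 mm above the bench; turns with the lever.
- air_valve: Fixed brass ball valve like the other, but with a straight steel quick-connect nipple on its free end (pipe and nipple from x = -95 to 70 mm). Origin on the bench under the vertical axis its T-handle turns about; x along the pipe to the radiator, z up; same heights as the drain valve. Has the T-handle above it.
- air_tee (a joint): T-handle angle, rad, counter-clockwise from above. 0: bar along the valve's y (across) = shut; 1.571: in line with the pipe = open; stops at both. Starts at 0 to 0.4. Straight black bar 130 mm long (two arms of 65 mm), 18 mm wide, underside 95, top 111 mm above the bench. Stays where left; turning takes 0.13 N m (2.6 N at 50 mm).
- air_grip (a point): Point on one arm of the T-handle, 50 mm from the turning axis, 103 mm above the bench, turns with it: on the valve's -y side at joint 0, on its +x side (towards the radiator) at 1.571.
- jar: Bystander: loose amber glass jar, 64 mm wide, 85 mm tall, on the bench left of the valves. Origin at the centre of its underside.
- wrench: Bystander: loose steel wrench lying flat on the bench right of the valves.
- coupling: Bystander: loose brass coupling, 36 mm wide, 45 mm tall, standing on the bench between the valves. Origin at the centre of its underside.

How it is judged:
By the outcome, as a careful person would: the job done as asked, in the order asked, and still so for the second after the job is handed in, with the robot touching nothing.
It also fails if it takes over 51 s, if anything falls off the work surface, if the arm or the gripper's body presses on something with over 40 N, if the wrist force passes 120 N, or if a joint passes its speed limit or range.

## Robot

A 7-joint arm with a two-finger parallel gripper is mounted at the origin on the work surface. World frame = base frame: x ahead of the robot, y to its left, z up, the work surface at z = 0. Lengths are in m, angles in rad, forces in N, time in s.
With the tool pointing down it reaches from about 0.4 to 0.9 m from the base axis. Payload 5.6 kg.
Tool frame: the origin (TCP) lies midway between the tips of the shut fingers; the grasp point (between the pads) lies 19 mm behind it; y points along the fingers, z is the direction in which the jaws open and shut, and the axes are right-handed (so a half turn about y gives the same grasp; the last joint's range is limited). The gripper opens to 92 mm and grips with 3 to 60 N. Pads are 20 mm wide; open, the fingers measure 128 mm over their backs; the gripper's body (75 mm by 189 mm) begins 69 mm behind the grasp point.
Start: joints at [1.306, 0.468, -0.012, 1.603, 0.006, 1.071, -0.056], TCP at [0.143, -0.634, 0.215] pointing down, gripper open.
Joint ranges: [-2.53, 2.53], [-0.31, 2.02], [-1.57, 1.55], [0.28, 2.44], [-1.29, 4.43], [0.15, 1.84], [-2.92, 2.92]. Speed limits (rad/s): [2.57, 2.57, 3.14, 3.14, 3.14, 3.14, 3.14].

## Interface

Orientations are given as a 3x3 rotation matrix whose columns are the frame's x, y, z axes.
In Python, from station import env, effector, solver, viewer, workorder, search_frame, tip_of gives the robot as it stands. Calls block until the motion is done:
- env.reach(position, orientation): joint-space move of the TCP to a pose.
- env.movel(position, frame=None, rate=0.15): straight line of the TCP; frame=None keeps the orientation; rate is the mean speed in m/s.
- env.goto_joints(angles): joint-space move.
- effector.release() and effector.grasp(squeeze=None): open the fingers fully, or close them until they stop; squeeze is the grip in N (None keeps the last).
- env.pause(seconds).
- solver.inverse_kinematics(position, orientation): joint angles nearest the present ones, or None.
- env.sense(): the state.
- viewer.read_camera(name): name is "scene" or "top" or "wrist"; returns (picture, depth): 480x640x3 uint8, red, green, blue; 480x640 float32, m along the optical axis (not along the pixel's ray), 0 where there is no reading.
- viewer.camera_info(name): a dict with "intrinsics" (3x3 intrinsics, pixels), "eye" and "rotation" of the camera in the world; the wrist camera has in their place "T_tool_cam" (4x4, takes a point from camera to tool coordinates, whose origin is the TCP and whose axes are the tool frame's). Camera axes: x right, y up, looking along -z (the intrinsics and any distortion apply to the point x, -y, -z); pixel columns grow to the right and rows downward; lengths in m; the calibration is good to about 2 mm. A picture is of the moment at which its call begins: read the wrist's pose just before it. camera_info takes no time and is no camera call.
A pose or a line that the arm cannot do raises env.PlanningError and nothing moves.
- workorder.finish_job(): hands the job in, once; it reports no verdict.
Trained networks look in the newest picture that a camera, given by its name, has taken for a name from the list of things; names that differ only in an ending like _2 or _b are one class to them, and where a whole thing is asked for, a point or a joint stands for the part that bears it (a point fixed in the world has none). Each returns a list of dicts, best first, with "score" (0 to 1); they miss things now and then, are a little off and sometimes report something else, mostly with a low value. They report only what shows in the picture. A call takes as long as a camera call.
- search_frame(camera, name): "at" ([x, y, z] in m, in world coordinates, good to about 4 mm: the middle of the surface that is visible of it).
- tip_of(camera, name): "at" ([x, y, z] in m, in world coordinates, good to about 4 mm: a listed point, or the origin of a listed thing).
The state is a dict: "t": time; "joint_positions": joint angles; "joint_velocities": joint speeds; "tau": joint torques, N m; "ee_pos": TCP position; "tcp_rot": TCP orientation; "wrist_force": force on the tool from outside, world axes, zero at the start; "moment": the same for the moment, N m; "gripper_width": finger opening in m.
Only numpy, scipy, OpenCV 4.12 (cv2) and the standard library are available. Lean on these libraries where they do the work, as an engineer would, in place of code of your own. Each camera call takes 0.05 s, during which the arm holds its last target.

## Working session

There is one attempt and no reset: what is moved stays moved. The work goes in short steps, each a Python script; the robot and the scene stay as the last script left them, time stands still between calls to the robot, and variables do not carry over. Pictures are saved under pics/ and viewed, and the job is handed in when it is done.

```bash
mkdir -p pics; cat > look.py <<'E'
from station import env, effector, solver, viewer, workorder, search_frame, tip_of
import numpy as np, cv2
def snap(cam,fn):
    p,d=viewer.read_camera(cam); cv2.imwrite('pics/'+fn,p[:,:,::-1]); return p,d
E
python3 - <<'E'
from look import *
s=env.sense();print(s['t'],s['ee_pos'],s['tcp_rot'])
for c in ['top','scene']:
    snap(c,c+'1.png')
    for n in ['drain_valve','air_valve','drain_grip','air_grip','radiator_tank','jar','coupling','wrench']:
        print(c,n,[(np.round(r['at'],3),round(r['score'],2)) for r in tip_of(c,n)[:2]])
    for n in ['drain_lever','air_tee']:
        print(c,n,[(np.round(r['at'],3),round(r['score'],2)) for r in search_frame(c,n)[:2]])
print(env.sense()['t'])
E
```

```text
0.0 [ 0.14275791 -0.63352566  0.21365661] [[-9.75519506e-01 -5.45446901e-04  2.19912245e-01]
 [-2.19912865e-01  1.70042196e-03 -9.75518037e-01]
 [ 1.58149679e-04 -9.99998406e-01 -1.77874558e-03]]
top drain_valve []
top air_valve [(array([ 0.587, -0.103,  0.001]), 0.63)]
top drain_grip [(array([0.526, 0.199, 0.101]), 0.64)]
top air_grip [(array([ 0.585, -0.154,  0.104]), 0.79)]
top radiator_tank [(array([0.686, 0.034, 0.066]), 0.74)]
top jar [(array([0.661, 0.383, 0.002]), 0.67), (array([0.524, 0.199, 0.101]), 0.19)]
top coupling [(array([ 0.56 ,  0.062, -0.002]), 0.6)]
top wrench [(array([ 0.523, -0.342,  0.001]), 0.96), (array([0.658, 0.38 , 0.001]), 0.62)]
top drain_lever [(array([0.551, 0.191, 0.11 ]), 0.61)]
top air_tee [(array([ 0.589, -0.101,  0.112]), 0.66)]
scene drain_valve [(array([ 0.616,  0.182, -0.002]), 0.97)]
scene air_valve [(array([ 0.583, -0.105, -0.   ]), 0.65)]
scene drain_grip [(array([0.526, 0.195, 0.107]), 0.59)]
scene air_grip [(array([ 0.581, -0.154,  0.1  ]), 0.61), (array([ 0.616,  0.183, -0.   ]), 0.29)]
scene radiator_tank [(array([0.688, 0.034, 0.069]), 0.74)]
scene jar [(array([0.662, 0.385, 0.003]), 0.78), (array([0.528, 0.196, 0.104]), 0.24)]
scene coupling [(array([ 0.559,  0.057, -0.003]), 0.61)]
scene wrench [(array([ 0.523, -0.343, -0.006]), 0.74)]
scene drain_lever [(array([0.552, 0.192, 0.112]), 0.85)]
scene air_tee [(array([ 0.588, -0.096,  0.11 ]), 0.82), (array([ 0.589, -0.09 ,  0.053]), 0.3)]
1.1
```

View pics/top1.png

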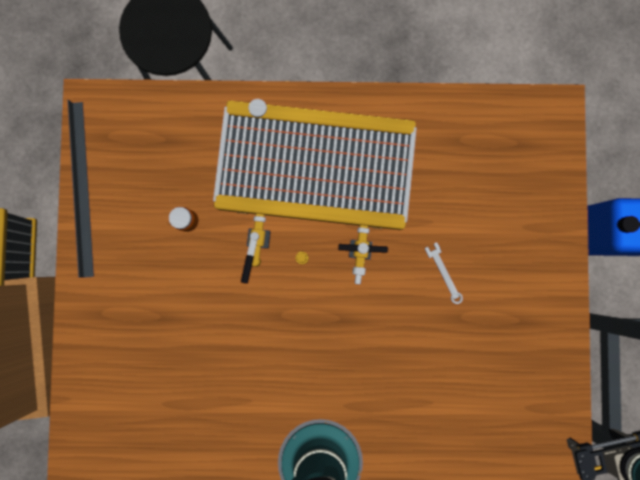

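View pics/scene1.png

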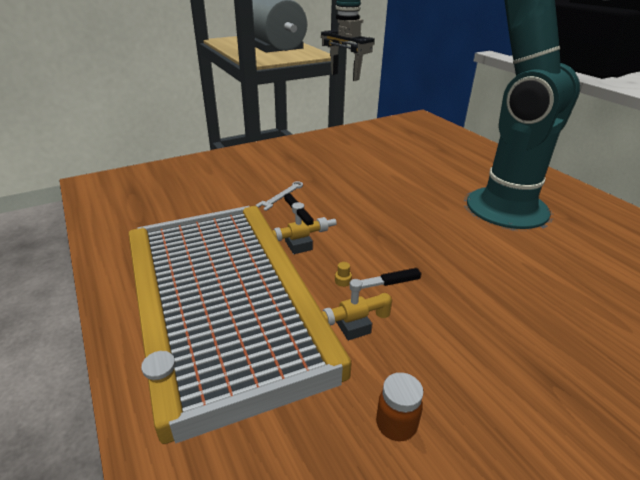

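The top view shows the drain valve at pixel (258,238) with its lever pointing at the robot (247,280). The air tee is at (363,248) with its bar nearly across the pipe, and the coupling at (302,258) is clear of both. The network positions match. Next I'll check IK along both push arcs.

```bash
cat > plan.py <<'E'
from look import *
YAW=-0.1
DR=np.array([0.616,0.183]); AR=np.array([0.585,-0.104])
def frame(p,opt):
    y=np.array([0,0,-1.]); p=np.array([p[0],p[1],0.])
    if opt[1]=='z':
        z=p*(1 if opt[0]=='+' else -1); x=np.cross(y,z)
    else:
        x=p*(1 if opt[0]=='+' else -1); z=np.cross(x,y)
    return np.column_stack([x,y,z])
def pose(which,a,off,z,opt,r=None):
    # a joint angle
    if which=='d':
        phi=np.pi+YAW-a; s=-1; ax=DR; r=r or .09
    else:
        phi=-np.pi/2+YAW+a; s=1; ax=AR; r=r or .052
    u=np.array([np.cos(phi),np.sin(phi)]); p=s*np.array([-u[1],u[0]])
    q=ax+r*u-off*p
    return np.array([q[0],q[1],z]),frame(p,opt),p
E
python3 - <<'E'
from plan import *
for w in 'da':
  for opt in ['+z','-z','+x','-x']:
    L=[]
    for a in np.linspace(0,1.6,5):
        P,R,p=pose(w,a,.03,.086,opt)
        q=solver.inverse_kinematics(P,R); L.append(None if q is None else np.round(q,2))
    print(w,opt); [print('  ',l) for l in L]
E
```

```text
d +z
   [ 0.46  0.84 -1.16  1.9   0.9   1.05  0.38]
   [ 0.33  0.78 -1.05  1.88  0.82  0.99 -0.02]
   [ 0.25  0.79 -1.01  1.81  0.8   1.01 -0.43]
   [ 0.18  0.83 -0.98  1.72  0.79  1.04 -0.82]
   [ 0.16  0.9  -1.01  1.63  0.83  1.1  -1.21]
d -z
   [ 0.15  0.58 -0.66  1.92  0.48  0.81 -2.44]
   [ 0.08  0.59 -0.65  1.89  0.48  0.82 -2.9 ]
   [-1.11  0.68  0.89  1.9  -0.68  0.89 -2.36]
   [ 0.32  1.09 -1.34  1.72  1.11  1.3   2.14]
   [ 0.28  1.13 -1.34  1.62  1.13  1.34  1.78]
d +x
   [ 0.53  0.99 -1.33  1.9   1.06  1.2   1.84]
   [ 0.45  1.01 -1.33  1.87  1.07  1.22  1.39]
   [ 0.3   0.86 -1.11  1.81  0.89  1.07  1.08]
   [ 0.24  0.91 -1.11  1.72  0.91  1.12  0.68]
   [ 0.17  0.91 -1.04  1.62  0.86  1.12  0.35]
d -x
   [ 0.44  0.8  -1.11  1.9   0.86  1.01 -1.16]
   [ 0.27  0.71 -0.94  1.88  0.72  0.93 -1.51]
   [ 0.06  0.65 -0.71  1.82  0.54  0.87 -1.81]
   [ 0.01  0.69 -0.7   1.74  0.55  0.91 -2.22]
   [-0.01  0.75 -0.69  1.64  0.55  0.96 -2.6 ]
a +z
   [ 0.65  0.58 -0.56  1.87  0.41  0.81 -0.23]
   [ 0.7   0.64 -0.64  1.81  0.48  0.86  0.13]
   [ 0.73  0.7  -0.72  1.74  0.56  0.92  0.47]
   [ 0.69  0.72 -0.71  1.69  0.56  0.94  0.86]
   [ 0.65  0.74 -0.71  1.66  0.57  0.96  1.23]
a -z
   [-0.66  0.99  1.34  1.95 -1.07  1.18 -2.12]
   [ 0.19  0.53  0.03  1.84 -0.02  0.77 -2.6 ]
   [ 0.25  0.57 -0.05  1.78  0.04  0.8  -2.26]
   [ 0.28  0.6  -0.12  1.72  0.09  0.83 -1.92]
   [ 0.32  0.63 -0.22  1.68  0.17  0.85 -1.62]
a +x
   [ 0.72  0.61 -0.67  1.86  0.5   0.84  1.27]
   [ 1.06  1.05 -1.33  1.78  1.09  1.26  1.28]
   [ 1.02  1.08 -1.34  1.73  1.11  1.29  1.69]
   [ 0.98  1.11 -1.34  1.68  1.12  1.31  2.09]
   [-0.62  1.09  1.33  1.75 -1.12  1.28 -2.21]
a -x
   [ 0.4   0.52 -0.24  1.88  0.17  0.76 -1.6 ]
   [ 0.48  0.56 -0.34  1.82  0.25  0.8  -1.26]
   [ 0.54  0.62 -0.44  1.76  0.33  0.84 -0.93]
   [ 0.57  0.67 -0.53  1.7   0.41  0.89 -0.6 ]
   [ 0.59  0.71 -0.62  1.66  0.49  0.93 -0.28]
```

```bash
python3 - <<'E'
from plan import *
effector.grasp(10)
P,R,p=pose('d',0.0,.055,.28,'+z'); env.reach(P,R)
s=env.sense(); print(s['t'],s['ee_pos'],s['gripper_width'],s['wrist_force'])
P[2]=.086; env.movel(P,rate=.15)
f0=env.sense()['wrist_force']; print('f0',f0)
for off in np.arange(.05,.01,-.004):
    P,R,p=pose('d',0.0,off,.086,'+z'); env.movel(P,frame=R,rate=.06)
    s=env.sense(); f=(s['wrist_force']-f0)[:2]@p
    print(round(off,3),round(s['t'],2),round(f,2),np.round(s['ee_pos'],3))
    if f<-1.2: break
snap('wrist','w1.png'); snap('top','t2.png')
E
```

```text
5.4667 [0.5212794  0.13634199 0.2797801 ] 0.0006720252014729753 [-0.24061608 -0.14003752  0.51445173]
f0 [-0.54332078  0.03039904  0.54761729]
0.05 7.16 0.19 [0.522 0.143 0.087]
0.046 7.41 0.76 [0.522 0.147 0.086]
0.042 7.66 0.31 [0.522 0.151 0.086]
0.038 7.91 -0.88 [0.523 0.155 0.086]
0.034 8.16 0.25 [0.523 0.158 0.086]
0.03 8.41 -0.6 [0.523 0.162 0.086]
0.026 8.66 -0.26 [0.524 0.166 0.086]
0.022 8.91 1.4 [0.524 0.17  0.086]
0.018 9.16 -0.73 [0.525 0.174 0.086]
0.014 9.41 -1.97 [0.525 0.178 0.086]
```

View pics/w1.png

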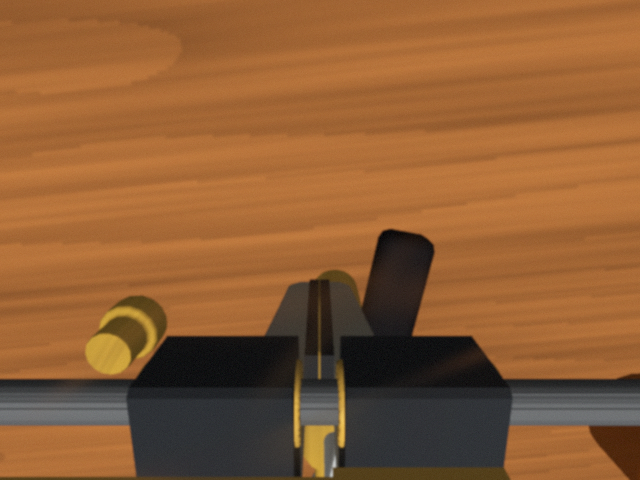

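The wrist view shows the fingertips right beside the black sleeve at (375,310), with the coupling at (125,335) well clear. I'll sweep the lever now.

```bash
cat > sweep.py <<'E'
from plan import *
def sweep(w,a0,off,fmax,astart_fine,aend=1.75,z=.086,r=None,da=.15):
    a=a0
    while a<aend:
        a+= da if a<astart_fine-da/2 else .025
        P,R,p=pose(w,a,off,z,'+z',r); env.movel(P,frame=R,rate=.08)
        s=env.sense(); f=s['wrist_force'][:2]@p
        print(round(a,3),round(s['t'],2),'f %.1f'%f,np.round(s['wrist_force'],1),np.round((s['ee_pos']-P)*1000,1))
        if f<-fmax: break
    return a
E
python3 - <<'E'
from sweep import *
sweep('d',0.0,.018,12,1.4)
snap('top','t3.png');snap('scene','s3.png')
for n in ['drain_valve','drain_grip','coupling']:
    for c in ['top','scene']: print(c,n,[(np.round(r['at'],3),round(r['score'],2)) for r in tip_of(c,n)[:2]])
E
```

```text
0.15 9.81 f -0.5 [-0.5 -0.4  1. ] [-0.1  0.6  0.2]
0.3 10.13 f 1.1 [0.1 1.2 1.2] [-0.   0.4  0.1]
0.45 10.46 f -0.8 [-1.2 -0.2 -0.4] [-0.   0.1 -0. ]
0.6 10.78 f -0.2 [-0.2 -0.1 -0.4] [-0.  -0.1 -0. ]
0.75 11.11 f 0.5 [ 0.3  0.5 -0.3] [-0.1 -0.1 -0.1]
0.9 11.43 f -0.7 [-0.8  0.1 -0.1] [-0.1 -0.1 -0.1]
1.05 11.76 f 0.5 [0.5 0.2 0.4] [-0.1 -0.2 -0.1]
1.2 12.08 f 0.1 [ 0.   0.1 -0.3] [-0.2 -0.1 -0.1]
1.35 12.41 f 0.9 [ 1.  -0.8  0.5] [-0.2 -0.1 -0. ]
1.375 12.66 f -1.2 [-1.2 -0.4 -0.3] [-0.6 -0.2 -0.1]
1.4 12.91 f -0.5 [-0.4 -0.8  0.1] [-0.3 -0.1 -0.1]
1.425 13.16 f -0.7 [-0.7 -0.8 -0. ] [ 0.  -0.1 -0.1]
1.45 13.41 f -1.3 [-1.3 -0.2 -0.7] [ 0.1 -0.1 -0. ]
1.475 13.66 f -1.4 [-1.4 -0.6  0.4] [ 0.  -0.1 -0.1]
1.5 13.91 f -7.3 [-7.4 -2.8  3.1] [-1.8 -0.2 -0.2]
1.525 14.16 f -10.8 [-11.   -3.2   6.5] [-3.8 -0.3 -0.2]
1.55 14.41 f -16.5 [-16.9  -4.5   9.8] [-5.9 -0.2 -0.3]
top drain_valve [(array([ 0.615,  0.179, -0.   ]), 0.96)]
scene drain_valve [(array([0.615, 0.184, 0.001]), 0.62)]
top drain_grip []
scene drain_grip [(array([0.628, 0.269, 0.102]), 0.81)]
top coupling [(array([ 0.56 ,  0.064, -0.   ]), 0.44)]
scene coupling [(array([ 0.561,  0.06 , -0.004]), 0.43)]
```

```bash
python3 -c "
import cv2
for f in ['t3','s3']:
    i=cv2.imread(f'pics/{f}.png'); i=i[150:330,150:420] if f=='t3' else i[180:400,220:500]
    cv2.imwrite(f'pics/{f}c.png',cv2.resize(i,None,fx=2.7,fy=2.7))"
```

```text
(no output)
```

View pics/t3c.png

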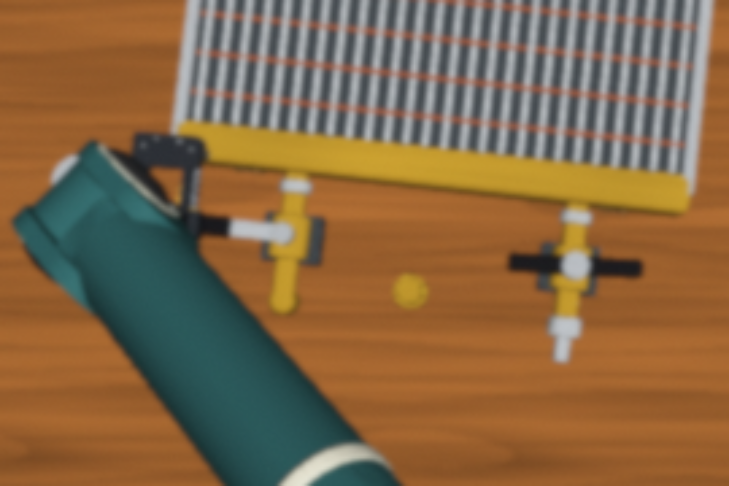

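The force rises from about 1 N to 16 N with the lever square across its pipe, so it is on its stop. I'll back off, rise, and check again without the finger in view before touching the air valve.

```bash
python3 - <<'E'
from sweep import *
P,R,p=pose('d',1.55,.06,.086,'+z'); env.movel(P,rate=.15)
P[2]=.25; env.movel(P,rate=.25)
P,R,p=pose('a',0,.055,.25,'+z'); env.reach(P,R)
snap('top','t4.png')
for n in ['drain_valve','drain_grip','air_valve','air_grip']:
    print(n,[(np.round(r['at'],3),round(r['score'],2)) for r in tip_of('top',n)[:2]])
s=env.sense();print(s['t'],s['wrist_force'])
i=cv2.imread('pics/t4.png')[150:330,150:420]
cv2.imwrite('pics/t4c.png',cv2.resize(i,None,fx=2.7,fy=2.7,interpolation=cv2.INTER_CUBIC))
E
```

```text
drain_valve [(array([ 0.618,  0.179, -0.001]), 0.91)]
drain_grip [(array([0.623, 0.272, 0.098]), 0.79)]
air_valve [(array([ 0.585, -0.105, -0.   ]), 0.69), (array([ 0.66 ,  0.382, -0.001]), 0.4)]
air_grip [(array([ 0.586, -0.159,  0.102]), 0.75), (array([0.659, 0.38 , 0.001]), 0.54)]
17.8833 [ 0.29274815 -0.65795106  0.16513073]
```

View pics/t4c.png

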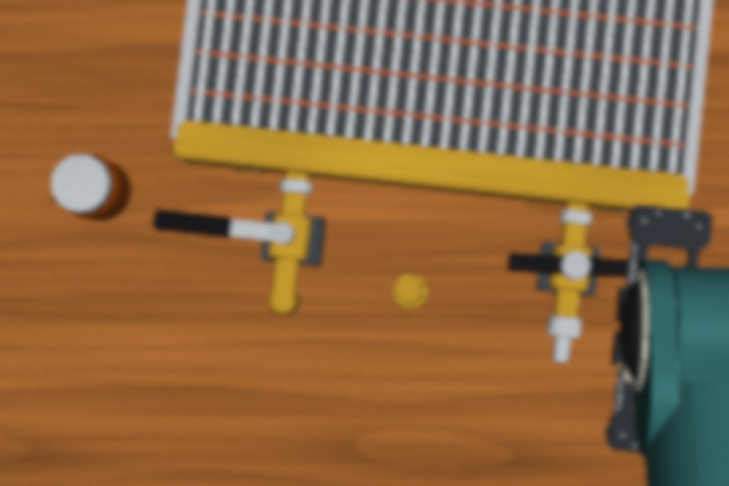

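The drain lever slopes 0.109 and the tank 0.102, so it is parallel to the tank: fully shut and holding. Now the tee.

```bash
python3 - <<'E'
from sweep import *
P,R,p=pose('a',0,.055,.086,'+z'); env.movel(P,rate=.15)
P,R,p=pose('a',0,.022,.086,'+z'); env.movel(P,frame=R,rate=.08)
s=env.sense();print(s['t'],s['wrist_force'])
sweep('a',0.0,.018,14,1.3,aend=1.8)
snap('top','t5.png');snap('scene','s5.png')
for c in ['top','scene']:
  print([(np.round(r['at'],3),round(r['score'],2)) for r in tip_of(c,'air_grip')[:2]])
i=cv2.imread('pics/t5.png')[150:330,150:420]
cv2.imwrite('pics/t5c.png',cv2.resize(i,None,fx=2.7,fy=2.7,interpolation=cv2.INTER_CUBIC))
E
```

```text
19.6917 [ 0.30173765 -0.50207577 -0.84256448]
0.15 19.99 f 0.4 [ 0.3  0.7 -0.3] [-0.6 -0.  -0.2]
0.3 20.29 f -2.2 [-2.  -1.2 -0.7] [-0.8 -0.2 -0.2]
0.45 20.59 f -2.0 [-1.7 -1.4 -0.3] [-0.4 -0.4 -0.2]
0.6 20.89 f -1.9 [-1.  -2.1 -0.9] [-0.1 -0.4 -0.1]
0.75 21.19 f -2.1 [-0.2 -3.2 -0.8] [ 0.1 -0.3 -0. ]
0.9 21.49 f -1.8 [-0.1 -2.5 -1.1] [ 0.2 -0.1  0.1]
1.05 21.79 f -2.5 [ 0.1 -3.1 -1.1] [0.2 0.1 0.1]
1.2 22.09 f -2.6 [-0.2 -2.8 -0.6] [0.2 0.3 0.1]
1.35 22.39 f -2.9 [-0.  -3.1 -0.9] [0.1 0.4 0.1]
1.375 22.64 f -2.6 [-0.6 -2.6 -0.2] [-0.  -0.2  0.1]
1.4 22.89 f -3.0 [-0.2 -3.1  0.6] [-0.  -0.1  0.1]
1.425 23.14 f -3.2 [-0.2 -3.3  0.2] [-0.1 -0.2  0. ]
1.45 23.39 f -5.1 [-0.1 -5.2  1.1] [-0.3 -1.2 -0. ]
1.475 23.64 f -7.3 [-2.3 -7.   2.6] [-0.6 -2.2 -0. ]
1.5 23.89 f -9.1 [-2.6 -8.7  2.5] [-0.9 -3.2 -0. ]
1.525 24.14 f -10.4 [ -3.3 -10.1   3.8] [-1.2 -4.3 -0.1]
1.55 24.39 f -12.7 [ -5.3 -12.2   5. ] [-1.4 -5.4 -0.1]
1.575 24.64 f -14.5 [ -5.6 -14.1   4.9] [-1.6 -6.6 -0.1]
[(array([ 0.637, -0.11 ,  0.105]), 0.79)]
[(array([ 0.634, -0.108,  0.102]), 0.95)]
```

View pics/t5c.png

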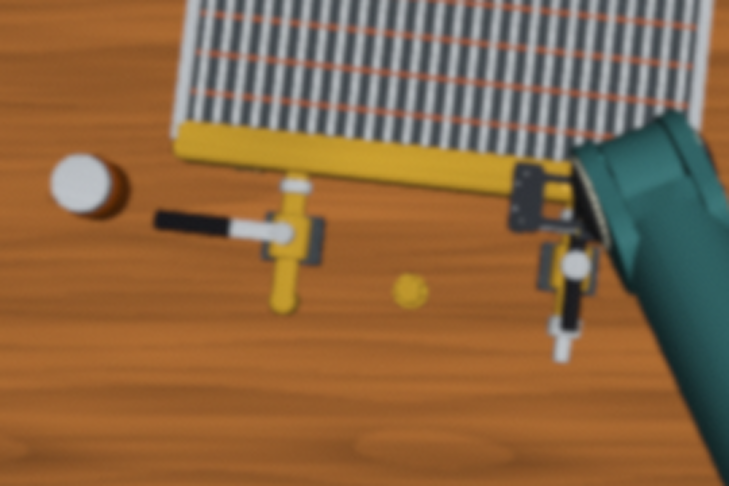

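View pics/s5.png

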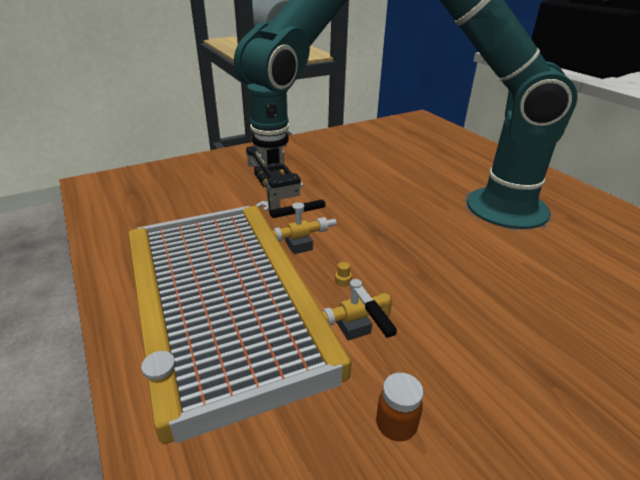

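The tee bar lies along its pipe, with its lower end at (568,330) over the nipple, and the force rises steadily as on a stop. I'll back off and check.

```bash
python3 - <<'E'
from sweep import *
P,R,p=pose('a',1.575,.06,.086,'+z'); env.movel(P,rate=.15)
P[2]=.25; env.movel(P,rate=.25)
env.reach([.35,-.45,.3],R)
snap('top','t6.png');
for n in ['drain_valve','drain_grip','air_valve','air_grip','jar','coupling','wrench']:
    print(n,[(np.round(r['at'],3),round(r['score'],2)) for r in tip_of('top',n)[:2]])
s=env.sense();print(s['t'],s['wrist_force'])
i=cv2.imread('pics/t6.png')[180:310,150:480]
cv2.imwrite('pics/t6c.png',cv2.resize(i,None,fx=2.4,fy=2.4,interpolation=cv2.INTER_CUBIC))
E
```

```text
drain_valve [(array([0.616, 0.181, 0.   ]), 0.64)]
drain_grip [(array([0.626, 0.27 , 0.1  ]), 0.92), (array([ 0.521, -0.341,  0.001]), 0.41)]
air_valve [(array([ 0.585, -0.104,  0.001]), 0.74), (array([0.659, 0.382, 0.   ]), 0.3)]
air_grip [(array([ 0.638, -0.112,  0.103]), 0.76)]
jar [(array([ 0.658,  0.38 , -0.   ]), 0.94)]
coupling [(array([0.56 , 0.061, 0.   ]), 0.49)]
wrench [(array([ 0.524, -0.345,  0.001]), 0.6), (array([ 0.617,  0.18 , -0.   ]), 0.57)]
27.9667 [0.0895209  0.19960511 0.90548137]
```

View pics/t6c.png

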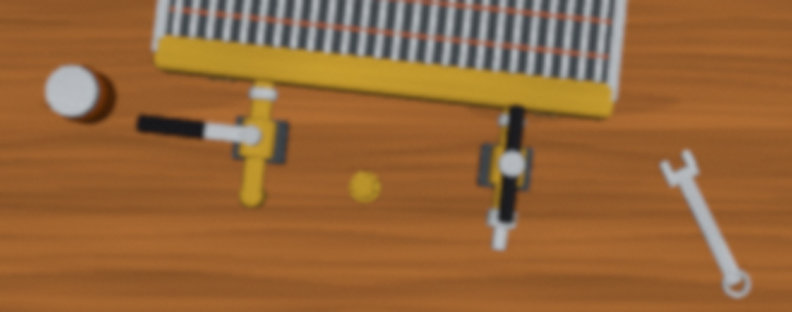

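The drain lever is across its pipe, and the bar from (517,108) to (506,220) slopes 0.098, in line with its pipe. The jar, coupling and wrench haven't moved. Handing in.

```bash
python3 -c "
from look import *
workorder.finish_job()"
```

```text
the job is handed in; nothing more can be done
```

The radiator is set up for its leak test, and I handed the job in at about 28 s of the 51 s allowed.

- **Drain valve:** I pushed its lever clockwise with the closed fingertips until it hit its stop, where the force rose from about 1 N to 16 N. After I backed off, the lever was parallel to the tank (slope 0.109 against 0.102), so it is shut.
- **Air valve:** Only after that check, I pushed the T-handle's right-hand arm counter-clockwise until it hit its stop at about 14 N. In the last picture the bar lies in line with the pipe, about 0.10 rad off straight ahead, which matches the radiator's own tilt.
- **Bystanders:** The jar, coupling and wrench are within about 5 mm of where they were first measured, which is about the networks' own error. The arm ended clear of everything.

**Misses and false hits:** The networks missed the drain valve in the first top view, and missed the drain grip while the arm hid it. They also gave a few false hits, such as the jar for the air valve. None of these affected a move.

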